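# Reset a tripped shut-off lever onto its hair-trigger catch

### The arm

A 6-joint arm with a two-finger parallel gripper is mounted at the origin on the work surface. World frame = base frame: x ahead of the robot, y to its left, z up, the work surface at z = 0. Lengths are in m, angles in rad, forces in N, time in s.
With the tool pointing down it reaches from about 0.375 to 0.925 m from the base axis. Payload 5.7 kg.
Tool frame: the origin (TCP) lies midway between the tips of the shut fingers; the grasp point (between the pads) lies 19 mm behind it; z points along the fingers, x is the direction in which the jaws open and shut, and the axes are right-handed (so a half turn about z gives the same grasp; the last joint's range is limited). The gripper opens to 88 mm and grips with 3 to 60 N. Pads are 20 mm wide; open, the fingers measure 115 mm over their backs; the gripper's body (75 mm by 178 mm) begins 61 mm behind the grasp point.
Start: joints at [-0.115, 0.359, 1.51, -0, 1.272, -0.115], TCP at [0.6, -0, 0.223] pointing down, gripper open.
Joint ranges: [-2.97, 2.97], [-1.01, 2.36], [0.21, 2.38], [-0.96, 4.11], [0.2, 2.71], [-2.98, 2.98]. Speed limits (rad/s): [2.39, 2.39, 3.14, 3.14, 3.14, 3.14].

### API

Orientations are given as a unit quaternion [x, y, z, w].
In Python, from bench import move_ptp, servo_line, goto_joints, move_gripper, sleep, inverse_kinematics, capture, PlanningError, close_job, spot_in, silhouettes, current_clock, current_joint_pos, current_qvel, current_joint_torque, current_position, current_orientation, current_force, current_torque, current_finger_gap gives the robot as it stands. Calls block until the motion is done:
- move_ptp(position, orientation): joint-space move of the TCP to a pose.
- servo_line(position, orientation=None, rate=0.15, contact_N=None): straight line of the TCP; orientation=None keeps the orientation; rate is the mean speed in m/s. With contact_N (N) it stops when the force on the tool has changed by that much, and returns True; else False.
- goto_joints(angles): joint-space move.
- move_gripper(opening): finger opening in m; the grip force is fixed at half the most; returns when the fingers have stopped.
- sleep(seconds).
- inverse_kinematics(position, orientation): joint angles nearest the present ones, or None.
- capture(name): name is "scene" or "side" or "wrist"; returns a dict with "image" (384x512x3 uint8, blue, green, red), "range_z" (384x512 float32, m along the optical axis (not along the pixel's ray), 0 where there is no reading), "intrinsics" (3x3 intrinsics, pixels), "k1" (the pictures are not rectified: a ray, as slopes to the right and down, at radius r is drawn at 1 + k1 r^2 times it, then the intrinsics apply), "R" (3x3) and "t" (3): a world point X has camera coordinates R X + t. Camera axes: x right, y down, z forward; pixel columns grow to the right and rows downward; lengths in m; the calibration is good to about 2 mm. A picture is of the moment at which its call begins.
A pose or a line that the arm cannot do raises PlanningError and nothing moves.
- close_job(): hands the job in, once; it reports no verdict.
Trained networks look in the newest picture that a camera, given by its name, has taken for a name from the list of things; names that differ only in an ending like _2 or _b are one class to them, and where a whole thing is asked for, a point or a joint stands for the part that bears it (a point fixed in the world has none). Each returns a list of dicts, best first, with "conf" (0 to 1); they miss things now and then, are a little off and sometimes report something else, mostly with a low value. They report only what shows in the picture. A call takes as long as a camera call.
- spot_in(camera, query): "xy" ([column, row] in pixels, amid what is visible of it).
- silhouettes(camera, query): "region" (384x512 bool, what is visible of it) and "xy" ([column, row] in pixels, amid what is visible of it).
Readings, each from a call of its own:
- current_clock(): time.
- current_joint_pos(): joint angles.
- current_qvel(): joint speeds.
- current_joint_torque(): joint torques, N m.
- current_position(): TCP position.
- current_orientation(): TCP orientation.
- current_force(): force on the tool from outside, world axes, zero at the start.
- current_torque(): the same for the moment, N m.
- current_finger_gap(): finger opening in m.
Only numpy, scipy, OpenCV 4.12 (cv2) and the standard library are available. Lean on these libraries where they do the work, as an engineer would, in place of code of your own. Each camera call takes 0.05 s, during which the arm holds its last target.

### The job

The shut-off valve on the bench has tripped: reset it. Lift the sprung red lever by its black grip, draw it back over the yellow catch as far as the rubber buffer, lower it behind the catch, ease it slowly and gently forward until the catch carries it, then let go so it stays hooked. Never let the lever fly or slam, do not press it hard on the catch or buffer, and leave the things lying around the unit where they are.

Things in the scene. Friction and masses are not known exactly. Their poses are not given: they have to be found in the camera images.
- trip_unit: Fixed trip unit: dark steel bedplate 300 x 260 x 12 mm, orange valve body 67 mm high at its far side. Origin: on the bench right under the lever's upright pivot; z up. With the unit's x axis at world angle Y the lever points from the pivot along Y + pi - 0.45 + (joint lever), roughly towards the robot. It carries the lever and a clamped aluminium carriage with catch and buffer.
- lever (a joint): Angle of the sprung lever about the upright pivot, rad: 0 = tripped (its rest and start), growing counter-clockwise seen from above as it is drawn back; limit 1.25. The spring pulls it towards 0: 2.4 N at the grip at 0, 4.5 to 6.2 N from 0.6 to 1.1. If let go it flies back.
- lever_lift (a joint): Angle by which the lever's bar is lifted, rad: 0 = level, its rest; limit 0.22. It hinges on a level line across the bar, 30 mm from the pivot and 75 mm above the bench, and falls by itself (2 to 5 N at the grip lift it). It clears the catch above 0.10 rad (grip raised 14 mm); 0.13 rad (19 mm) is comfortable.
- grip (a point): Grasp point: on the axis of the lever's upright black grip post (20 mm diameter, 50 mm tall, then a cap 26 mm wide, 6 mm high, its top 138 mm above the bench), 175 mm from the pivot, 110 mm above the bench when down. The post stands on the red bar: 12 mm wide, underside 68 and top 82 mm above the bench, end 185 mm from the pivot. x points outward along the bar, y the way it is drawn.
- catch (a joint): Dip of the yellow hair-trigger catch, rad: 0 = up; 2 to 3 N down on its nose dips it and frees the lever; it springs back up. Nose: upright faces, 8 mm thick along the lever's travel, 125 to 145 mm from the pivot, top 77 mm above the bench, 9 mm above the lowered bar's underside, so the bar must be lifted over it. Hooked, the bar's front side bears on the nose's back with 6 to 8 N.
- carriage_mid (a point): Fixed mark on the bedplate: where the nose's back meets the hooked bar when the carriage is clamped mid-way (joint lever 0.84 hooked), 135 mm from the pivot, 72 mm above the bench. The real carriage is clamped anywhere up to 0.20 rad to either side of this, about the pivot; it stays there, but its place is NOT reported: find it by feel or sight.
- buffer_mid (a point): Likewise, the middle of the buffer's face for the mid-way carriage; it shifts with the carriage. A sprung rubber pad 125 to 145 mm from the pivot, 61 to 107 mm above the bench. The bar, lifted or not, meets it 0.075 rad beyond the hooked position; it gives softly over 8 mm (1 to 11 N at the pad), then is solid. At the buffer the bar is clear of the nose and can be lowered.
- tin: Bystander: a closed can with a yellow band, 66 mm in diameter, 85 mm high. Origin: centre of its underside.
- flange: Bystander: a steel stub shaft with a flange, 84 mm in diameter, 50 mm high. Origin: centre of its underside.
- carton: Bystander: an open cardboard carton 120 x 90 x 50 mm with two steel pins in it. Origin: centre of its underside.
- spanner: Bystander: a spanner 180 mm long lying on the bench.

How it is judged:
By the outcome, as a careful person would: the job done as asked, in the order asked, and still so for the second after the job is handed in, with the robot touching nothing.
It also fails if it takes over 72 s, if anything falls off the work surface, if the arm or the gripper's body presses on something with over 40 N, if the wrist force passes 120 N, or if a joint passes its speed limit or range.

## Working session

There is one attempt and no reset: what is moved stays moved. The work goes in short steps, each a Python script; the robot and the scene stay as the last script left them, time stands still between calls to the robot, and variables do not carry over. Pictures are saved under pics/ and viewed, and the job is handed in when it is done.

```bash
ls; mkdir -p pics; python3 - <<'E'
from bench import *
import cv2,numpy as np
for n in ["scene","side","wrist"]:
    c=capture(n); cv2.imwrite(f"pics/{n}0.png",c["image"]); np.savez(f"/tmp/{n}0.npz",**c)
    print(n,c["R"].round(3).tolist(),c["t"].round(3),c["k1"],c["intrinsics"].round(1).tolist())
    for q in ["lever","grip","catch","trip_unit","tin","flange","carton","spanner"]:
        print(q,[(s["conf"],np.round(s["xy"])) for s in spot_in(n,q)][:3])
print(current_clock(),current_position(),current_orientation(),current_force())
E
```

```text
pics
scene [[0.025, 0.999, 0.021], [0.601, 0.002, -0.799], [-0.799, 0.032, -0.601]] [-0.021 -0.255  1.629] 0.0006631225187703843 [[427.9, 0.0, 258.2], [0.0, 427.9, 196.3], [0.0, 0.0, 1.0]]
lever [(0.58, array([283., 212.]))]
grip [(0.65, array([288., 180.]))]
catch [(0.4, array([240., 205.])), (0.2, array([287., 186.]))]
trip_unit [(0.87, array([273., 243.]))]
tin [(0.86, array([335., 174.]))]
flange [(0.94, array([173., 212.]))]
carton [(0.96, array([190., 247.]))]
spanner [(0.61, array([355., 223.])), (0.49, array([283., 180.]))]
side [[0.992, -0.128, 0.005], [-0.082, -0.665, -0.742], [0.098, 0.736, -0.67]] [-0.517  0.104  0.866] -0.07905516474806089 [[367.2, 0.0, 253.5], [0.0, 367.2, 194.8], [0.0, 0.0, 1.0]]
lever [(0.96, array([264., 176.]))]
grip [(0.62, array([242., 174.]))]
catch [(0.61, array([254., 210.]))]
trip_unit []
tin [(0.65, array([190., 154.]))]
flange []
carton [(0.88, array([328., 265.]))]
spanner [(0.34, array([236., 173.]))]
wrist [[1.0, 0.002, 0.0], [0.002, -0.968, 0.252], [0.001, -0.252, -0.968]] [-0.602 -0.032  0.39 ] -0.023370258086108608 [[276.5, 0.0, 255.6], [0.0, 276.5, 193.7], [0.0, 0.0, 1.0]]
lever [(0.83, array([224., 124.])), (0.43, array([145., 114.]))]
grip [(0.81, array([142., 112.]))]
catch [(0.72, array([197., 209.])), (0.33, array([147., 112.]))]
trip_unit [(0.73, array([262., 118.]))]
tin [(0.55, array([66.,  0.]))]
flange [(0.71, array([199., 318.]))]
carton [(0.92, array([295., 304.])), (0.55, array([262., 119.])), (0.37, array([220., 122.]))]
spanner []
1.35 [ 5.99956591e-01 -8.40794674e-06  2.22620365e-01] [ 9.99999999e-01 -1.87327148e-05 -4.68602183e-05 -1.47118231e-05] [-0.89181766 -0.07297369  0.57301613]
```

View pics/scene0.png

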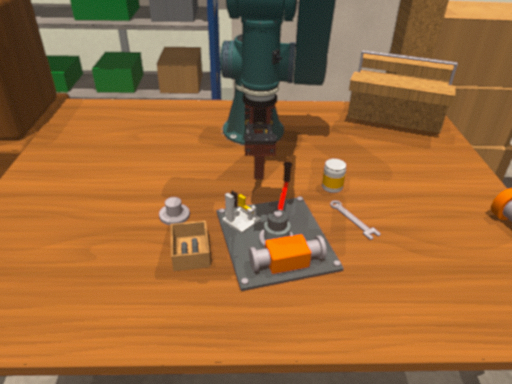

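View pics/side0.png

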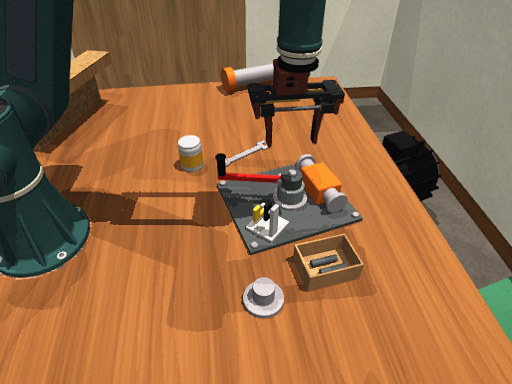

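View pics/wrist0.png

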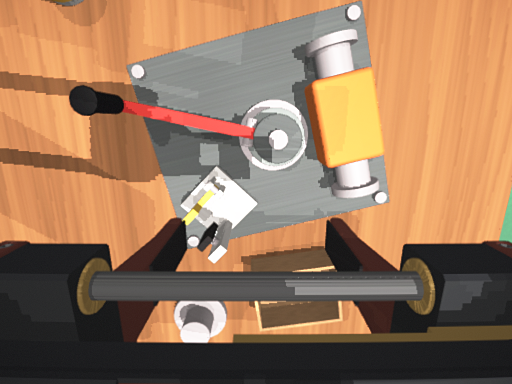

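The wrist view shows the grip cap at about (84,100), the pivot at about (278,140), the yellow nose near (200,207) and the buffer near (210,237). Next I'll measure these.

```bash
cat > h.py <<'E'
import numpy as np,cv2
def unproj(c,u,v,z=None,depth=None):
    K=c["intrinsics"];k1=float(c["k1"])
    d=cv2.undistortPoints(np.array([[[u,v]]],float),K,np.array([k1,0,0,0,0.]))[0,0]
    ray=np.array([d[0],d[1],1.]);R=c["R"];t=c["t"]
    if z is not None:
        o=-R.T@t; w=R.T@ray; return o+w*(z-o[2])/w[2]
    return R.T@(ray*depth-t)
def proj(c,X):
    p=c["R"]@np.asarray(X,float)+c["t"]; s=p[:2]/p[2]; s=s*(1+float(c["k1"])*(s@s)); K=c["intrinsics"]
    return np.array([K[0,0]*s[0]+K[0,2],K[1,1]*s[1]+K[1,2]])
def cloud(c):
    v,u=np.mgrid[0:384,0:512]; pts=np.stack([u,v],-1).reshape(-1,1,2).astype(float)
    d=cv2.undistortPoints(pts,c["intrinsics"],np.array([float(c["k1"]),0,0,0,0.]))[:,0]
    z=c["range_z"].reshape(-1).astype(float)
    P=np.c_[d*z[:,None],z]; W=(P-c["t"])@c["R"]; W[z==0]=np.nan
    return W.reshape(384,512,3)
E
python3 - <<'E'
from h import *
c=dict(np.load("/tmp/wrist0.npz")); W=cloud(c); im=c["image"]
for n,u,v in [("cap",84,100),("piv",278,140),("s1",138,71),("s2",354,12),("s3",381,197),("s4",193,242)]:
    w=W[v-1:v+2,u-1:u+2].reshape(-1,3); print(n,np.nanmedian(w,0).round(4))
hsv=cv2.cvtColor(im,cv2.COLOR_BGR2HSV)
m=(hsv[...,0]<6)|(hsv[...,0]>174); m&=(hsv[...,1]>180)&(hsv[...,2]>120); m[:80]=0;m[160:]=0
p=W[m]; p=p[~np.isnan(p[:,0])]; p=p[(p[:,2]>.07)&(p[:,2]<.09)]
print("red",len(p),p.mean(0).round(4)); d=np.linalg.svd(p[:,:2]-p[:,:2].mean(0),full_matrices=False)[2][0]; print(d, np.arctan2(d[1],d[0]))
y=(hsv[...,0]>22)&(hsv[...,0]<34)&(hsv[...,1]>150)&(hsv[...,2]>120); y[:180]=0
p=W[y];p=p[~np.isnan(p[:,0])];print("yellow",len(p),p.mean(0).round(4)); print(p[p[:,2]>.065].mean(0).round(4), (p[:,2]>.065).sum())
cap=W[85:116,65:104].reshape(-1,3); q=cap[(cap[:,2]>.132)]; print("cap",len(q),q.mean(0).round(4),q.min(0),q.max(0))
cv2.imwrite("pics/w0z.png",cv2.resize(im[150:280,150:290],None,fx=5,fy=4.5,interpolation=cv2.INTER_CUBIC)[:600,:800])
E
```

```text
cap [0.4544 0.087  0.1384]
piv [0.6242 0.0507 0.1009]
s1 [0.4557 0.1298 0.0196]
s2 [0.717  0.1948 0.0206]
s3 [ 0.7743 -0.031   0.0197]
s4 [ 0.5117 -0.0985  0.0193]
red 403 [0.4921 0.0784 0.0824]
[ 0.97391    -0.22693459] -0.22892899535568362
yellow 19 [ 0.5313 -0.028   0.096 ]
[ 0.5314 -0.0272  0.1044] 16
cap 742 [0.4542 0.0868 0.138 ] [0.44034504 0.07457669 0.1323524 ] [0.4659212  0.09941838 0.14044762]
```

View pics/w0z.png

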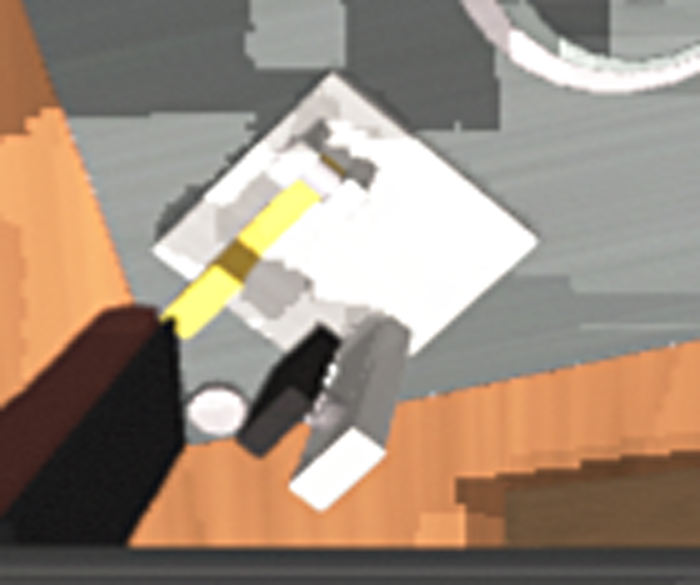

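```bash
cat >> h.py <<'E'
PIV=np.array([0.6252,0.0510]); A0=2.940
E
python3 - <<'E'
from h import *
from bench import *
c=dict(np.load("/tmp/wrist0.npz")); W=cloud(c); s=dict(np.load("/tmp/side0.npz")); S=cloud(s)
def pol(X):
    d=X[:2]-PIV; return round(float(np.hypot(*d)),4), round(float((np.arctan2(d[1],d[0])-A0)%(2*np.pi)),3)
for n,u,v in [("yo",186,222),("yi",212,190),("ymid",199,207),("ybackmid",202,209)]:
    X=unproj(c,u,v,.077); print(n,X.round(4),pol(X))
hsv=cv2.cvtColor(s["image"],cv2.COLOR_BGR2HSV)
y=(hsv[...,0]>20)&(hsv[...,0]<36)&(hsv[...,1]>150)&(hsv[...,2]>100); y[:195]=0;y[235:]=0
v,u=np.nonzero(y);print("side yellow",len(u),u.min(),u.max(),v.min(),v.max()); X=np.nanmedian(S[y],0);print(X,pol(X), S[y][:,2].max())
pp=W[215:262,185:245].reshape(-1,3);pp=pp[pp[:,2]>.06]; 
for lo,hi in [(.06,.09),(.09,.115),(.115,.15),(.15,.3)]:
    q=pp[(pp[:,2]>lo)&(pp[:,2]<hi)]; print(lo,hi,len(q), q.mean(0).round(3) if len(q) else "")
X=unproj(c,199,236,.107);print("buffer top",X,pol(X))
im=s["image"][160:250,200:340];cv2.imwrite("pics/s0z.png",cv2.resize(im,None,fx=5.5,fy=5.5,interpolation=cv2.INTER_CUBIC))
for q in ["tin","flange","carton","spanner"]:
  k="scene"; cc=dict(np.load("/tmp/scene0.npz")); 
  for r in spot_in(k,q)[:1]: print(q,unproj(cc,*r["xy"],.04).round(3))
m=(S[...,2]>.03)&(S[...,2]<.2)
E
```

```text
yo [ 0.5191 -0.0466  0.077 ] (0.1442, 0.945)
yi [ 0.5515 -0.0074  0.077 ] (0.0941, 0.872)
ymid [ 0.5355 -0.0279  0.077 ] (0.1195, 0.923)
ybackmid [ 0.5389 -0.0304  0.077 ] (0.1186, 0.958)
side yellow 127 253 263 205 221
[ 0.5236056  -0.04049579  0.05857457] (0.1367, 0.935) 0.07959784308641851
0.06 0.09 328 [ 0.549 -0.057  0.078]
0.09 0.115 462 [ 0.554 -0.065  0.104]
0.115 0.15 0 
0.15 0.3 42 [ 0.557 -0.003  0.225]
buffer top [ 0.5402378  -0.05148448  0.107     ] (0.1331, 1.08)
tin [0.359 0.25  0.04 ]
flange [ 0.55  -0.223  0.04 ]
carton [ 0.686 -0.165  0.04 ]
spanner [0.594 0.264 0.04 ]
```

View pics/s0z.png

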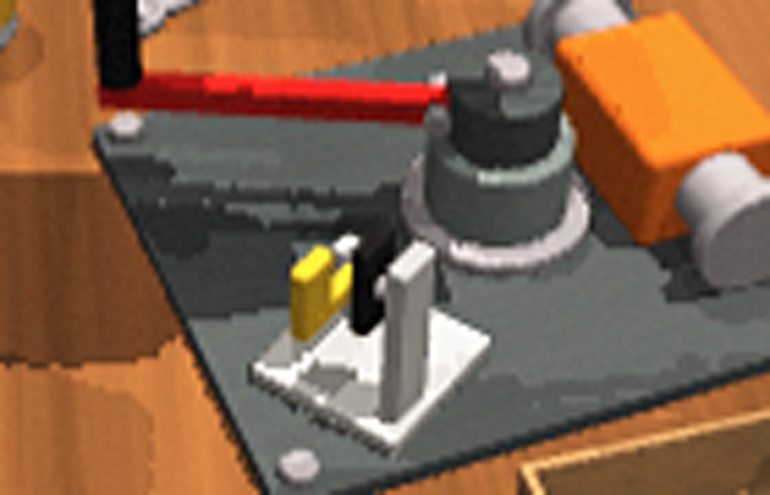

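```bash
cat >> h.py <<'E'
from scipy.spatial.transform import Rotation as Rot
SGN=1
def pose(lev,lift,back=0.0,sgn=None,tilt=None):
    """TCP pose for lever state; back = retreat along tool axis"""
    sgn=SGN if sgn is None else sgn
    tl=lift if tilt is None else tilt
    a=A0+lev; er=np.array([np.cos(a),np.sin(a),0]); et=np.array([-np.sin(a),np.cos(a),0]); ez=np.array([0,0,1.])
    r=.03+.145*np.cos(lift)-.035*np.sin(lift); z=.075+.145*np.sin(lift)+.035*np.cos(lift)
    g=np.r_[PIV,0]+r*er+z*ez
    tz=-(-np.sin(tl)*er+np.cos(tl)*ez); tx=sgn*et; ty=np.cross(tz,tx)
    q=Rot.from_matrix(np.c_[tx,ty,tz]).as_quat()
    return g+tz*(.019-back), q
def er_et(lev):
    a=A0+lev; return np.array([np.cos(a),np.sin(a),0]),np.array([-np.sin(a),np.cos(a),0])
E
python3 - <<'E'
from h import *
from bench import *
for s in (1,-1):
    for l,f in [(0,0),(0,.14),(.3,.14),(.6,.14),(.9,.14),(1.15,.14),(1.15,0)]:
        p,q=pose(l,f,sgn=s); j=inverse_kinematics(p,q); print(s,l,f,None if j is None else np.round(j,2))
    p,q=pose(0,0,.08,sgn=s); print(p,inverse_kinematics(p,q))
E
```

```text
1 0 0 [ 0.04  0.34  1.95 -0.    0.85  1.81]
1 0 0.14 [0.01 0.38 1.82 0.03 1.08 1.77]
1 0.3 0.14 [-0.06  0.37  1.83 -0.02  1.08  1.43]
1 0.6 0.14 [-0.12  0.38  1.82 -0.08  1.07  1.09]
1 0.9 0.14 [-0.18  0.4   1.78 -0.12  1.06  0.76]
1 1.15 0.14 [-0.2   0.43  1.73 -0.15  1.05  0.5 ]
1 1.15 0 [-0.3   0.42  1.8  -0.    0.92  0.32]
[0.45374394 0.08604025 0.171     ] [ 3.76496693e-02  2.20753073e-01  1.86261323e+00 -4.44089210e-16
  1.05822636e+00  1.81003865e+00]
-1 0 0 [ 0.04  0.34  1.95 -0.    0.85 -1.33]
-1 0 0.14 [ 0.01  0.38  1.82  0.03  1.08 -1.38]
-1 0.3 0.14 [-0.06  0.37  1.83 -0.02  1.08 -1.71]
-1 0.6 0.14 [-0.12  0.38  1.82 -0.08  1.07 -2.05]
-1 0.9 0.14 [-0.18  0.4   1.78 -0.12  1.06 -2.38]
-1 1.15 0.14 [-0.2   0.43  1.73 -0.15  1.05 -2.65]
-1 1.15 0 [-0.3   0.42  1.8  -0.    0.92 -2.82]
[0.45374394 0.08604025 0.171     ] [ 3.76496693e-02  2.20753073e-01  1.86261323e+00 -4.44089210e-16
  1.05822636e+00 -1.33155400e+00]
```

```bash
python3 - <<'E'
from h import *
from bench import *
move_gripper(.06)
p,q=pose(0,0,.08); move_ptp(p,q); 
print(current_clock(),current_force())
c=capture("wrist"); cv2.imwrite("pics/w1.png",c["image"])
print([ (s["conf"],s["xy"]) for s in spot_in("wrist","grip")])
W=cloud(c); q2=W[(W[...,2]>.133)&(W[...,2]<.142)]; e=np.linalg.norm(q2[:,:2]-p[:2],axis=1)<.03; print(e.sum(), np.nanmedian(q2[e],0) if e.any() else"", p)
p,q=pose(0,0,0); print(servo_line(p,q,rate=.06,contact_N=6))
print(current_clock(),current_position()-p,current_force())
E
```

```text
3.8583 [0.05410368 0.5296617  0.9394612 ]
[(0.8, [254.7, 133.0])]
862 [0.45388431 0.0868602  0.13821155] [0.45374394 0.08604025 0.171     ]
False
5.4417 [3.60344217e-04 2.82329468e-05 3.32012270e-04] [ 0.67957822 -0.04894033  0.64642855]
```

View pics/w1.png

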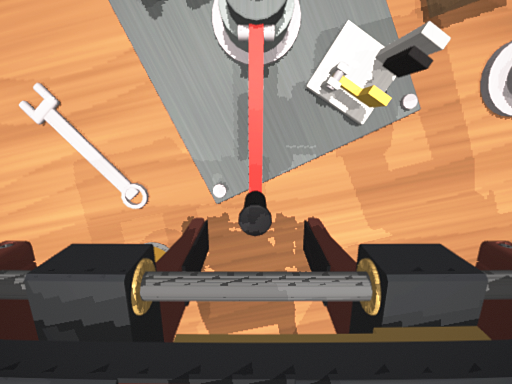

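The grip cap sits centred between the jaws at about (255,218), and the bar runs straight up the image. Next I close the jaws and lift.

```bash
python3 - <<'E'
from h import *
from bench import *
F0=current_force()
move_gripper(0.0); print("gap",current_finger_gap(),current_clock(),current_force()-F0)
for f in (.04,.08,.11,.14):
    p,q=pose(0,f); servo_line(p,q,rate=.03)
    print(f,current_position()-p,(current_force()-F0).round(2),current_finger_gap(),current_clock())
for n in("side","scene"):
    c=capture(n); cv2.imwrite(f"pics/{n}2.png",c["image"])
im=cv2.imread("pics/side2.png")[100:260,160:360]; cv2.imwrite("pics/s2z.png",cv2.resize(im,None,fx=3.7,fy=3.7,interpolation=cv2.INTER_CUBIC))
np.save("/tmp/F0.npy",F0)
E
```

```text
gap 0.024810594950857717 6.1 [-0.89247956  2.726251   -0.7270213 ]
0.04 [-0.0001128   0.0001044  -0.00033011] [-0.28  2.59 -3.56] 0.02454732027866468 6.4417
0.08 [-1.25151902e-04  1.17923683e-05 -3.60890076e-04] [ 0.22  2.95 -4.12] 0.02458018629460465 6.7833
0.11 [-3.86435524e-05  3.30625402e-05 -2.75732195e-04] [ 0.63  2.71 -5.63] 0.024580091052635644 7.0833
0.14 [-1.13645752e-05  1.75649722e-05 -2.95038145e-04] [ 1.2   2.09 -4.55] 0.024374646299369532 7.3833
```

View pics/s2z.png

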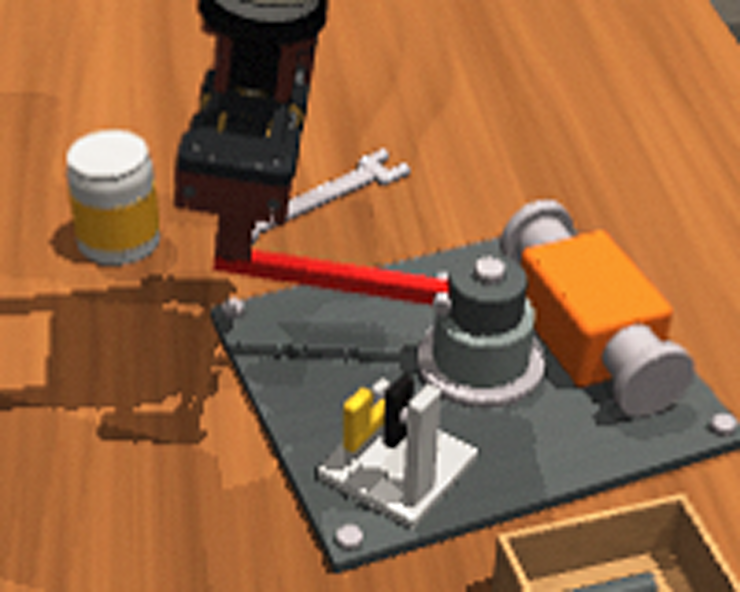

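```bash
python3 - <<'E'
from h import *
from bench import *
F0=np.load("/tmp/F0.npy")
for l in np.arange(.08,.881,.08):
    p,q=pose(l,.14); servo_line(p,q,rate=.045)
    er,et=er_et(l); F=current_force()-F0
    print(round(l,2),"t %.2f r %.2f z %.2f"%(F@et,F@er,F[2]),(current_position()-p).round(4),round(current_finger_gap(),4),current_clock())
c=capture("side"); cv2.imwrite("pics/side3.png",c["image"])
im=c["image"][100:260,160:360]; cv2.imwrite("pics/s3z.png",cv2.resize(im,None,fx=3.7,fy=3.7,interpolation=cv2.INTER_CUBIC))
c=capture("wrist"); cv2.imwrite("pics/w3.png",c["image"])
E
```

```text
0.08 t -3.04 r -0.43 z -5.30 [ 0.0001  0.0001 -0.    ] 0.0245 7.9417
0.16 t -3.97 r -0.92 z -5.34 [0.0001 0.0002 0.    ] 0.0248 8.4
0.24 t -4.56 r -2.07 z -6.27 [ 0.0001  0.0002 -0.    ] 0.0248 8.8583
0.32 t -4.09 r -3.35 z -6.47 [ 0.0001  0.0003 -0.    ] 0.0245 9.3167
0.4 t -4.18 r -3.45 z -6.11 [ 0.      0.0005 -0.0001] 0.0249 9.775
0.48 t -5.52 r -3.30 z -6.48 [-0.0001  0.0007 -0.0002] 0.0245 10.2333
0.56 t -5.51 r -4.74 z -8.28 [-0.0001  0.0009 -0.0002] 0.0247 10.6917
0.64 t -4.37 r -5.51 z -9.19 [-0.0003  0.0011 -0.0004] 0.0246 11.15
0.72 t -6.05 r -4.61 z -8.21 [-0.0005  0.0014 -0.0005] 0.0248 11.6083
0.8 t -6.25 r -5.93 z -8.80 [-0.0008  0.0016 -0.0006] 0.0246 12.0667
0.88 t -5.36 r -7.63 z -8.16 [-0.0011  0.0019 -0.0008] 0.0248 12.525
```

View pics/s3z.png

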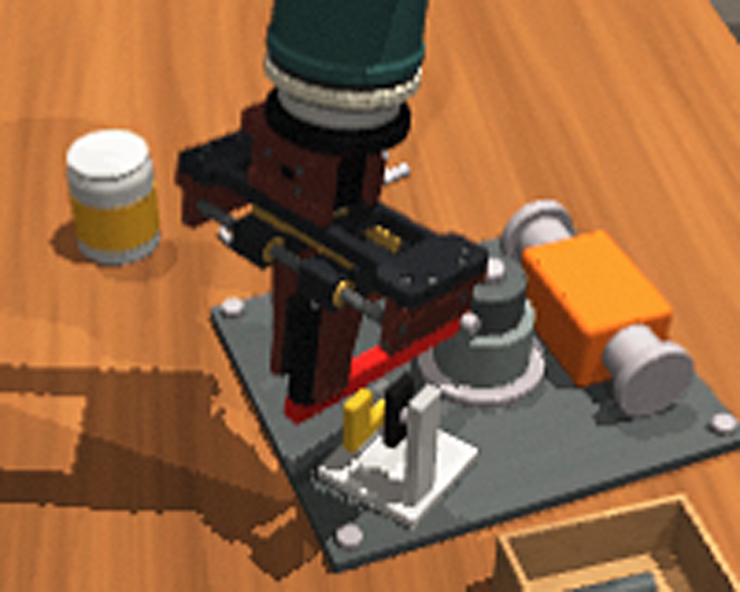

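View pics/w3.png

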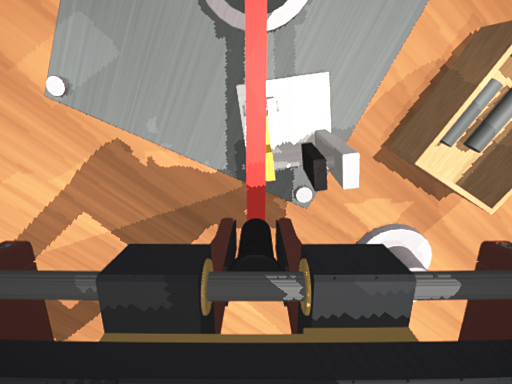

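Clear of the nose. The radial force shows my pivot estimate is a couple of mm off, so I'll relax it by feel.

```bash
python3 - <<'E'
from h import *
import h
from bench import *
F0=np.load("/tmp/F0.npy"); er,et=er_et(.88); P0=h.PIV.copy()
def rd():
    A=[]
    for _ in range(5): A.append(current_force()-F0); sleep(.02)
    F=np.mean(A,0); return "t %.2f r %.2f z %.2f"%(F@et,F@er,F[2]), F@er
print(rd(),current_torque())
for d in (.001,.002,.003,.004):
    h.PIV=P0-d*er[:2]; p,q=pose(.88,.14); servo_line(p,q,rate=.02)
    s,fr=rd(); e=current_position()-p; print(d,s,"err t %.4f r %.4f z %.4f"%(e@et,e@er,e[2]),current_finger_gap(),current_clock())
    if fr>-2: break
print(h.PIV, current_torque(), Rot.from_quat(q).inv()*Rot.from_quat(current_orientation()) and (Rot.from_quat(q).inv()*Rot.from_quat(current_orientation())).as_rotvec())
np.save("/tmp/piv.npy",h.PIV)
E
```

```text
('t -5.92 r -6.99 z -8.66', np.float64(-6.994067285019827)) [ 1.38474617 -0.4267589  -0.14121375]
0.001 t -6.24 r -4.17 z -6.88 err t -0.0026 r 0.0007 z -0.0008 0.02452978762952119 13.0417
0.002 t -6.00 r -1.05 z -5.05 err t -0.0028 r 0.0017 z -0.0007 0.024296103121481148 13.375
[0.62675715 0.05225511] [ 0.83244074  0.22741136 -0.12211152] [-0.00345336 -0.00489998  0.00130227]
```

```bash
cat >> h.py <<'E'
import os
if os.path.exists("/tmp/piv.npy"): PIV=np.load("/tmp/piv.npy")
def state(F0,n=6):
    import bench
    A=[]
    for _ in range(n): A.append(bench.current_force()-F0); bench.sleep(.02)
    F=np.mean(A,0); P=bench.current_position(); R=Rot.from_quat(bench.current_orientation()).as_matrix()
    g=P-.019*R[:,2]; d=g[:2]-PIV; lev=np.arctan2(d[1],d[0])%(2*np.pi)-A0
    er,et=er_et(lev)
    return dict(lev=lev,r=np.hypot(*d),z=g[2],ft=F@et,fr=F@er,fz=F[2])
def fmt(s): return " ".join(f"{k} {v:.4f}" if k in("lev","r","z") else f"{k} {v:.2f}" for k,v in s.items())
E
python3 - <<'E'
from h import *
from bench import *
F0=np.load("/tmp/F0.npy"); print(fmt(state(F0)))
l=.88; base=[]
while l<1.13:
    l+=.02; p,q=pose(l,.14); servo_line(p,q,rate=.025); s=state(F0); print(round(l,3),fmt(s),current_clock())
    if len(base)>=3 and s["ft"]<np.mean(base)-2.0: print("contact"); break
    base.append(s["ft"])
np.save("/tmp/l.npy",l)
c=capture("wrist"); cv2.imwrite("pics/w4.png",c["image"])
c=capture("side"); cv2.imwrite("pics/s4.png",cv2.resize(c["image"][100:260,160:360],None,fx=3.7,fy=3.7,interpolation=cv2.INTER_CUBIC))
E
```

```text
lev 0.8637 r 0.1703 z 0.1291 ft -6.08 fr -0.94 fz -5.32
0.9 lev 0.8837 r 0.1703 z 0.1291 ft -6.30 fr -1.27 fz -5.57 13.8583
0.92 lev 0.9029 r 0.1703 z 0.1291 ft -6.27 fr -1.10 fz -5.57 14.2417
0.94 lev 0.9225 r 0.1703 z 0.1291 ft -6.39 fr -0.89 fz -5.27 14.625
0.96 lev 0.9419 r 0.1703 z 0.1290 ft -6.24 fr -0.93 fz -5.46 15.0083
0.98 lev 0.9612 r 0.1702 z 0.1290 ft -6.46 fr -1.47 fz -5.68 15.3917
1.0 lev 0.9806 r 0.1702 z 0.1289 ft -6.13 fr -0.93 fz -5.26 15.775
1.02 lev 1.0000 r 0.1702 z 0.1289 ft -5.98 fr -1.33 fz -5.25 16.1583
1.04 lev 1.0196 r 0.1701 z 0.1289 ft -6.69 fr -0.99 fz -5.43 16.5417
1.06 lev 1.0389 r 0.1701 z 0.1289 ft -6.38 fr -1.01 fz -5.92 16.925
1.08 lev 1.0582 r 0.1701 z 0.1288 ft -6.46 fr -1.38 fz -5.15 17.3083
1.1 lev 1.0732 r 0.1702 z 0.1286 ft -8.53 fr -1.76 fz -4.52 17.6917
contact
```

View pics/w4.png

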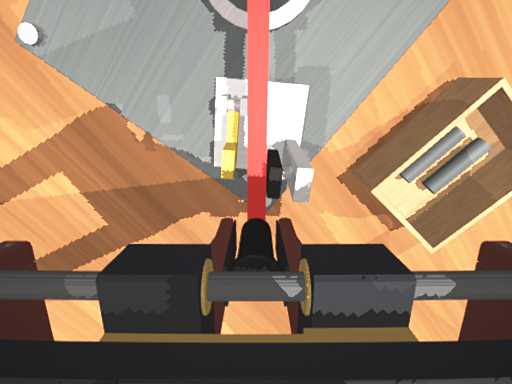

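View pics/s4.png

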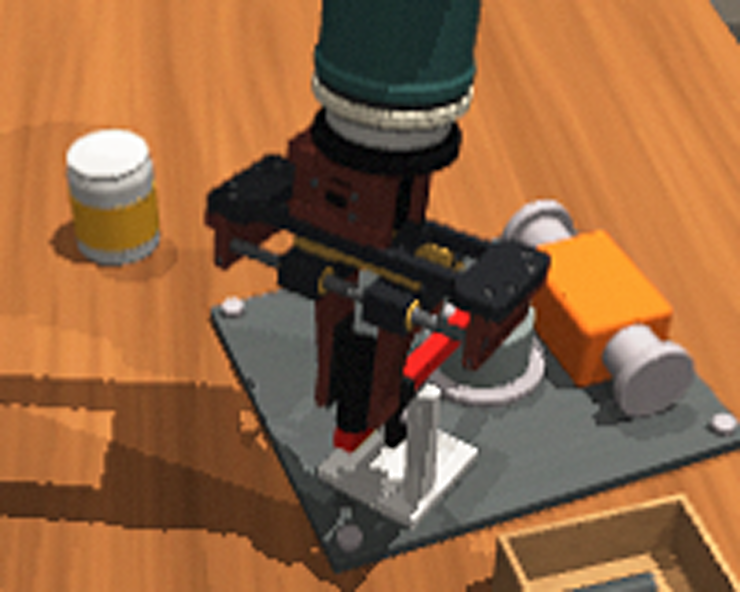

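The bar is touching the buffer (the black pad at about 272,170), and the yellow nose at about (230,145) is clear in front of it. Now I lower it.

```bash
python3 - <<'E'
from h import *
from bench import *
F0=np.load("/tmp/F0.npy"); l=float(np.load("/tmp/l.npy"))
for f in (.11,.08,.055,.03,.02,.01,0,-.01,-.02):
    p,q=pose(l,f); servo_line(p,q,rate=.025); s=state(F0); print(f,fmt(s),current_clock())
    if s["fz"]>0: break
np.save("/tmp/f.npy",f)
c=capture("wrist"); cv2.imwrite("pics/w5.png",c["image"])
E
```

```text
0.11 lev 1.0722 r 0.1718 z 0.1243 ft -8.58 fr -1.83 fz -6.49 18.2167
0.08 lev 1.0721 r 0.1733 z 0.1200 ft -8.68 fr -1.68 fz -6.52 18.6417
0.055 lev 1.0723 r 0.1743 z 0.1165 ft -7.97 fr -1.92 fz -6.37 19.0417
0.03 lev 1.0724 r 0.1753 z 0.1130 ft -7.97 fr -1.57 fz -5.46 19.4417
0.02 lev 1.0729 r 0.1757 z 0.1116 ft -8.18 fr -1.68 fz -4.72 19.7917
0.01 lev 1.0733 r 0.1760 z 0.1103 ft -8.26 fr -1.99 fz -3.41 20.1417
0 lev 1.0762 r 0.1761 z 0.1095 ft -8.93 fr -2.21 fz 1.38 20.4917
```

View pics/w5.png

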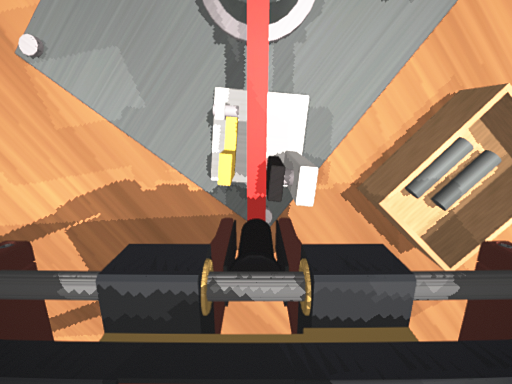

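```bash
python3 - <<'E'
from h import *
from bench import *
F0=np.load("/tmp/F0.npy"); l=float(np.load("/tmp/l.npy"))
while l>.93:
    l-=.008; p,q=pose(l,.002); servo_line(p,q,rate=.012); s=state(F0); print(round(l,3),fmt(s),current_clock())
    if s["ft"]>-1.0: break
    if s["lev"]<.955: print("too far"); break
np.save("/tmp/l.npy",l)
c=capture("wrist"); cv2.imwrite("pics/w6.png",c["image"])
c=capture("side"); cv2.imwrite("pics/s6.png",cv2.resize(c["image"][100:260,160:360],None,fx=3.7,fy=3.7,interpolation=cv2.INTER_CUBIC))
E
```

```text
1.092 lev 1.0693 r 0.1760 z 0.1098 ft -7.94 fr -1.33 fz 0.76 20.9083
1.084 lev 1.0643 r 0.1760 z 0.1099 ft -6.87 fr -0.88 fz 0.25 21.275
1.076 lev 1.0568 r 0.1760 z 0.1099 ft -6.74 fr -1.58 fz 0.12 21.6417
1.068 lev 1.0489 r 0.1760 z 0.1099 ft -6.85 fr -1.51 fz 0.20 22.0083
1.06 lev 1.0412 r 0.1760 z 0.1099 ft -6.68 fr -1.21 fz -0.41 22.375
1.052 lev 1.0332 r 0.1760 z 0.1099 ft -7.02 fr -1.06 fz -0.24 22.7417
1.044 lev 1.0253 r 0.1761 z 0.1099 ft -6.82 fr -1.40 fz -0.12 23.1083
1.036 lev 1.0176 r 0.1761 z 0.1099 ft -6.67 fr -1.25 fz 0.11 23.475
1.028 lev 1.0098 r 0.1761 z 0.1099 ft -6.51 fr -0.97 fz 0.20 23.8417
1.02 lev 1.0020 r 0.1761 z 0.1099 ft -6.65 fr -1.24 fz -0.04 24.2083
1.012 lev 0.9986 r 0.1761 z 0.1100 ft -6.85 fr 0.43 fz 0.20 24.575
1.004 lev 0.9979 r 0.1760 z 0.1100 ft -4.75 fr 3.75 fz 0.27 24.9417
0.996 lev 0.9964 r 0.1759 z 0.1102 ft -1.54 fr 5.96 fz -1.69 25.3083
0.988 lev 0.9950 r 0.1758 z 0.1103 ft 1.15 fr 6.91 fz -3.20 25.675
```

View pics/w6.png

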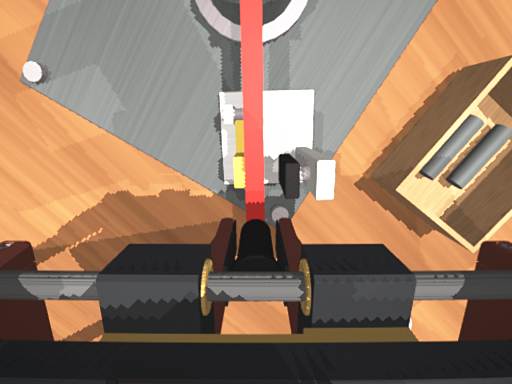

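```bash
python3 - <<'E'
from h import *
from bench import *
F0=np.load("/tmp/F0.npy"); l=float(np.load("/tmp/l.npy"))
p,q=pose(l,.002); er,et=er_et(l); off=np.zeros(3)
for i in range(6):
    s=state(F0)
    print(fmt(s),current_torque().round(2),off.round(4),current_clock())
    if abs(s["fr"])<1.2 and abs(s["ft"])<1.2 and abs(s["fz"])<1.2: break
    off=off+er*np.clip(s["fr"]/3500,-.001,.001)+et*np.clip((s["ft"]-0.)/3500,-.0005,.0005)+np.array([0,0,1])*np.clip((s["fz"]-.0)/6000,-.0005,.0005)
    servo_line(p+off,q,rate=.012)
np.save("/tmp/off.npy",off)
E
```

```text
lev 0.9950 r 0.1758 z 0.1103 ft 0.99 fr 6.51 fz -3.05 [-0.69  0.51  0.41] [0. 0. 0.] 25.875
lev 0.9949 r 0.1759 z 0.1101 ft 0.76 fr 4.42 fz -0.32 [-0.5   0.33  0.36] [-0.0005 -0.0009 -0.0005] 26.225
lev 0.9951 r 0.1760 z 0.1100 ft 1.20 fr -2.19 fz -1.24 [ 0.15 -0.42  0.44] [-0.0011 -0.0018 -0.0006] 26.575
lev 0.9952 r 0.1761 z 0.1099 ft 0.82 fr -0.63 fz 3.25 [-0.03 -0.19  0.4 ] [-0.0004 -0.0016 -0.0008] 26.925
lev 0.9948 r 0.1760 z 0.1100 ft 1.45 fr -1.51 fz 0.21 [-0.01 -0.33  0.38] [-0.0001 -0.0016 -0.0003] 27.275
lev 0.9949 r 0.1760 z 0.1100 ft 0.76 fr 1.14 fz 1.52 [-0.17  0.01  0.4 ] [ 0.0005 -0.0016 -0.0002] 27.625
```

View pics/s6.png

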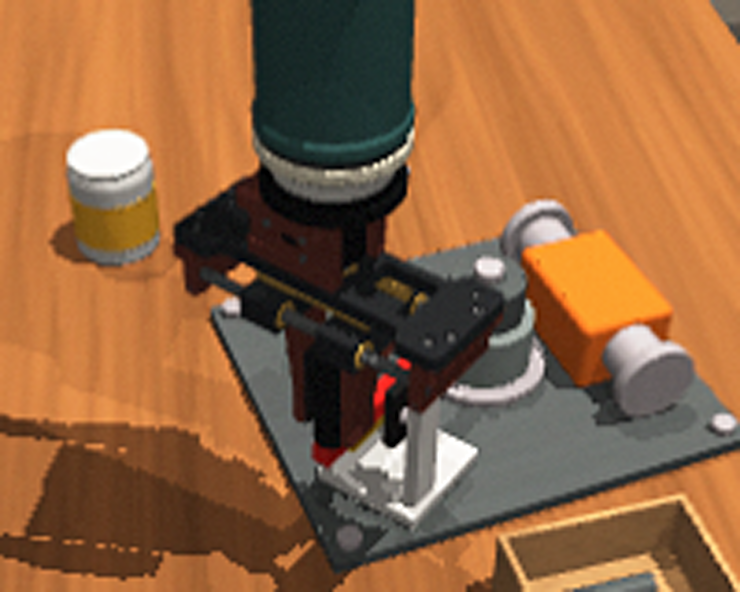

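```bash
python3 - <<'E'
from h import *
from bench import *
F0=np.load("/tmp/F0.npy")
move_gripper(.03); print(fmt(state(F0)),current_finger_gap(),current_clock())
move_gripper(.055); print(fmt(state(F0)),current_finger_gap(),current_clock())
c=capture("wrist"); cv2.imwrite("pics/w7.png",c["image"])
E
```

```text
lev 0.9969 r 0.1761 z 0.1103 ft -0.47 fr 0.62 fz -0.72 0.030218809004413365 28.3083
lev 0.9976 r 0.1760 z 0.1103 ft -0.30 fr 0.24 fz -0.88 0.05521530576854653 29.0
```

View pics/w7.png

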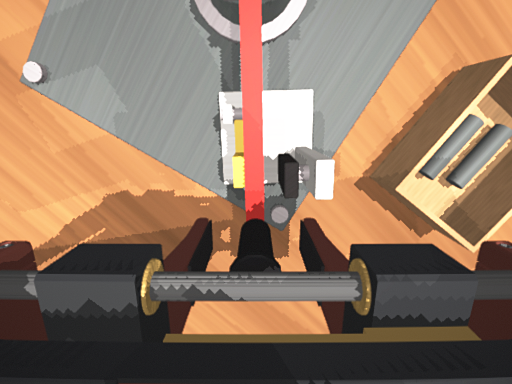

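The jaws are open and the post at about (257,240) is free between the fingers. The bar stays against the yellow nose at about (243,160). Now I retreat straight up.

```bash
python3 - <<'E'
from h import *
from bench import *
p=current_position(); q=current_orientation()
print(servo_line(p+[0,0,.09],q,rate=.06,contact_N=5))
print(servo_line(p+[-.03,0,.16],q,rate=.1))
for n in("wrist","side"):
    c=capture(n); cv2.imwrite(f"pics/{n}8.png",c["image"])
    W=cloud(c); m=(W[...,2]>.133)&(W[...,2]<.143)&(np.hypot(W[...,0]-PIV[0],W[...,1]-PIV[1])<.2)&(c["image"].max(-1)<90)
    g=np.nanmedian(W[m],0); d=g[:2]-PIV; print(n,m.sum(),g,np.hypot(*d),np.arctan2(d[1],d[0])%(2*np.pi)-A0)
im=cv2.imread("pics/side8.png")[100:260,160:360]; cv2.imwrite("pics/s8.png",cv2.resize(im,None,fx=3.7,fy=3.7,interpolation=cv2.INTER_CUBIC))
print(current_clock())
E
```

```text
False
False
wrist 419 [ 0.50312458 -0.07519826  0.13817707] 0.1775651208546827 1.0022067180554424
side 92 [ 0.50032757 -0.07672599  0.13794768] 0.18061163029782662 0.9969803905332095
31.7083
```

View pics/s8.png

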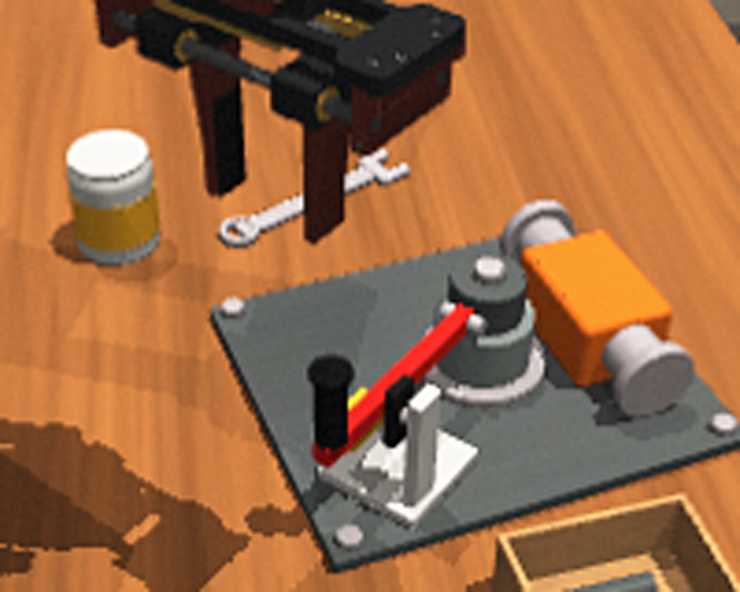

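View pics/wrist8.png

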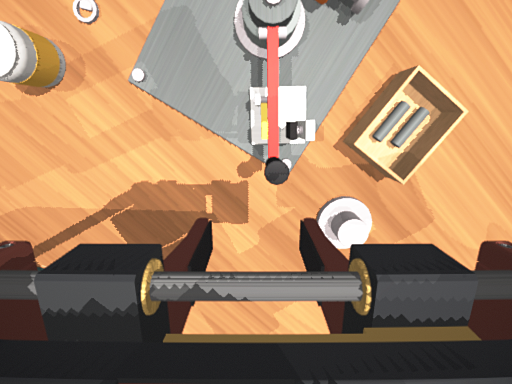

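The lever is hooked behind the yellow nose with its grip cap at wrist pixel (277,170), level and clear of the buffer. The robot is well clear of it.

```bash
python3 -c "
from bench import *
close_job()"
```

```text
the job is handed in; nothing more can be done
```

The valve is reset: the lever is hooked on the catch at about 1.00 rad, and the job was handed in at about 32 s of the 72 s allowed.

- **How it went:** I gripped the post and lifted the lever 0.14 rad. I drew it back in small steps to the buffer (felt at about 1.07 rad, roughly 2 N over the spring) and lowered it behind the catch. I then eased it forward at about 12 mm/s until the catch took the load, and let go.
- **Last checks:** After release and retreat, the wrist and side cameras put the lever at 1.002 and 0.997 rad. It was level, against the yellow nose and clear of the buffer. The tin, carton and flange looked undisturbed by eye in the last pictures. The spanner also looked in place, though partly hidden behind the gripper.
- **What disagreed:**
  - My first estimate of the pivot was about 2 mm off. This put about 7 N of sideways load on the grip until I corrected it.
  - A similar sideways load built up as the catch took the lever. I eased it to under 2 N before opening the jaws.
  - The side camera's grip radius came out about 5 mm long, probably because it only sees part of the cap.

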